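# Turn the backward picture round on its stand

## Robot

A 7-joint arm with a two-finger parallel gripper is mounted at the origin on the work surface. World frame = base frame: x ahead of the robot, y to its left, z up, the work surface at z = 0. Lengths are in m, angles in rad, forces in N, time in s.
With the tool pointing down it reaches from about 0.4 to 0.875 m from the base axis. Payload 19.3 kg.
Tool frame: the origin (TCP) lies between the finger pads; the fingertips stand 17 mm ahead of it and the grasp point (between the pads) lies 2 mm behind it; z points along the fingers, x is the direction in which the jaws open and shut, and the axes are right-handed (so a half turn about z gives the same grasp; the last joint's range is limited). The gripper opens to 85 mm and grips with 20 to 120 N. Pads are 22 mm wide; open, the fingers measure 114 mm over their backs; the gripper's body (76 mm by 85 mm) begins 54 mm behind the grasp point. The pads swing forward as they close: fully open they stand 13 mm farther back than shut.
Start: joints at [1.062, 0.521, -0.036, 1.599, 0.021, 1.021, -0.113], TCP at [0.266, -0.566, 0.248] pointing down, gripper open.
Joint ranges: [-2.91, 2.91], [-0.3, 2.13], [-1.5, 1.42], [0.17, 2.43], [-1.26, 4.41], [0.16, 1.93], [-2.52, 2.52]. Speed limits (rad/s): [1.89, 1.89, 2.39, 2.39, 3.01, 3.01, 3.01].

## Interface

Orientations are given as [roll, pitch, yaw] about the fixed x, y, z axes, in that order (R = Rz(yaw) Ry(pitch) Rx(roll)).
In Python, from workcell import bot gives the robot as it stands. The module is installed in compiled form; this text tells all that it offers.
- The arm moves only by the tool arm_command, never from a script. Its argument "targets" is a list of rows, each a list of 6 numbers: the shift along the tool's x, y, z in mm, then the turn, a rotation vector about the tool's x, y, z in degrees. In form: [[x, y, z, wx, wy, wz], ...]. A call has 1 to 8 rows; each row shifts and turns the pose as measured when the row begins, along the tool's axes as they then stand; what a row does not reach is not made up. A row lasts 1/10 s, in which the tool goes at most 50 mm and 8.59 degrees, less where a joint would pass 70% of its speed; a pose out of reach is approached as far as the arm can. A call is refused whole if a number of a shift passes 50 or a number of a turn 8.59, either way. A call with a gripper value outside its range is refused whole. "grip" is the opening in per cent of the stroke, from 0 (shut) to 100 (fully open), set as the call begins (left out, the last holds). The fingers move at their own pace and stop on an object; "grip_force" is the grip in N (left out, the last holds). Time passes only in rows, so rows that do not move let the fingers close. It gives the time, the measured TCP pose, the force and the opening at its end, in the units of the state.
- bot.observe(): the state, without advancing time (a new reading comes with each control period).
- bot.grab_frame(name): name is "side" or "top"; returns a dict with "color" (480x640x3 uint8, red, green, blue), "depth" (480x640 float32, m along the optical axis (not along the pixel's ray), 0 where there is no reading), "fov_y" (degrees; the focal length in pixels is half the picture's height over the tangent of half this angle, whatever the lens; pixels are square), "cx", "cy" (the principal point, pixels), "D" ([k1, k2, p1, p2, k3] as OpenCV has them; the pictures are not rectified), "R" (3x3) and "t" (3): a world point X has camera coordinates R X + t. Camera axes: x right, y down, z forward; pixel columns grow to the right and rows downward; lengths in m; the calibration is good to about 2 mm. A picture is of the moment at which its call begins.
- bot.job_done(): hands the job in, once; it reports no verdict.
The state is a dict: "clock": time; "qpos": joint angles; "qd": joint speeds; "joint_efforts": joint torques, N m; "position": TCP position; "tool_rot": TCP orientation; "force": force on the tool from outside, world axes, zero at the start; "moment": the same for the moment, N m; "grip_width": finger opening in m.
Only numpy, scipy, OpenCV 4.12 (cv2) and the standard library are available. Lean on these libraries where they do the work, as an engineer would, in place of code of your own. Each camera call takes 0.05 s, during which the arm holds its last target. There are 200 camera calls.

## Task

Two framed pictures lean on little wooden stands on the living-room table, and one of them has been put back the wrong way round, with its plain back showing. Take that frame off its stand, flip it over and put it back, right way up and centred on the same stand, leaning properly with the picture showing; do not drop it. Leave the other picture and everything else on the table where they are.

Things in the scene. Friction and masses are not known exactly. Their poses are not given: they have to be found in the camera images.
- frame: wood-framed picture, 130 wide (y), 150 tall (z), 14 thick (x), 250 g. Origin: middle of the bottom edge, mid-thickness; z points to its top edge, x out of the picture side (white mount, small seascape), -x out of the plain back (brown board, metal clips). The one that starts wrong way round, back to the front; its top 65 rises above the rest board.
- stand: fixed wooden stand. x points horizontally out of its front, y along its ledge, z up; origin on the table. Rest board 90 wide, 85 tall, leaning back 30 degrees from vertical (top towards -x); at right angles to it a ledge 110 wide, slot 24 deep, lip 10 high. Holds the frame that is wrong way round.
- stand_seat (a point): point on that stand's ledge where the origin of the frame belongs (7 from the rest board, mid-width); 36 above the table.
- frame2: wood-framed picture, 130 wide (y), 150 tall (z), 14 thick (x), 250 g. Origin: middle of the bottom edge, mid-thickness; z points to its top edge, x out of the picture side (white mount, small seascape), -x out of the plain back (brown board, metal clips). This one already shows its picture to the front, on the other stand; leave it.
- stand2: fixed wooden stand. x points horizontally out of its front, y along its ledge, z up; origin on the table. Rest board 90 wide, 85 tall, leaning back 30 degrees from vertical (top towards -x); at right angles to it a ledge 110 wide, slot 24 deep, lip 10 high. It holds the frame that is already right.
- candle: candle jar of amber glass with dark lid, 72 across, 85 tall; origin under its centre. Bystander.
- remote: black remote control, 150 (x) by 44 by 18, lying; origin under its centre. Bystander.
- gamepad: black game controller, about 110 by 160 by 46 with its sticks; origin under its centre. Bystander.
- mug: white mug, 80 across, 95 tall, handle at its +y; origin under its centre. Bystander.
- cards: pack of cards, 89 (x) by 63 by 18, lying; origin under its centre. Bystander.
- lighter: grey lighter, 73 (x) by 24 by 12, lying; origin under its centre. Bystander.
- coasters: stack of four round cork coasters, 96 across, 22 tall; origin under its centre. Bystander.
Mind the look-alikes: they are no part of the job. Leave any black or yellow look-alike of the frame alone.

How it is judged:
By the outcome, as a careful person would: the job done as asked, in the order asked, and still so for the second after the job is handed in, with the robot touching nothing.
It also fails if it takes over 43 s, if anything falls off the work surface, if the arm or the gripper's body presses on something with over 40 N, if the wrist force passes 120 N, or if a joint passes its speed limit or range.

## Working session

There is one attempt and no reset: what is moved stays moved. The work goes in short steps, Python scripts to look and compute and a tool call to move; the robot and the scene stay as the last step left them, time stands still between calls to the robot, and variables do not carry over. Pictures are saved under pics/ and viewed, about 8 in all and at most 12, crops included, and the job is handed in when it is done.

Besides the shell and the picture viewer there is one more tool, called after "Request:" by a JSON object that holds its "name" and its "arguments", one argument or row to a line. arm_command: Moves the arm, as the interface text tells. Its arguments: {"type":"object","properties":{"targets":{"type":"array"},"grip":{"type":"number"},"grip_force":{"type":"number"}},"required":["targets"]}

```bash
mkdir -p pics; cat > h.py <<'E'
import numpy as np, cv2
from workcell import bot
from scipy.spatial.transform import Rotation as Ro
def grab(n,save=None):
    f=bot.grab_frame(n)
    np.savez(f'{n}.npz',**f)
    if save: cv2.imwrite(f'pics/{save}.png',f['color'][:,:,::-1])
    return f
def load(n): return dict(np.load(f'{n}.npz'))
def K(f):
    F=240/np.tan(np.radians(float(f['fov_y']))/2); return np.array([[F,0,f['cx']],[0,F,f['cy']],[0,0,1]],float)
def w(f,u,v,d=None):
    d=float(f['depth'][int(round(v)),int(round(u))]) if d is None else d
    p=cv2.undistortPoints(np.array([[[u,v]]],float),K(f),f['D'])[0,0]
    return f['R'].T@(np.array([p[0]*d,p[1]*d,d])-f['t'])
def px(f,X):
    return cv2.projectPoints(np.array(X,float).reshape(-1,3),cv2.Rodrigues(f['R'])[0],f['t'],K(f),f['D'])[0][:,0]
def cloud(f):
    v,u=np.nonzero(f['depth']>0); d=f['depth'][v,u]
    p=cv2.undistortPoints(np.stack([u,v],1).astype(float)[:,None],K(f),f['D'])[:,0]
    return (np.c_[p*d[:,None],d]-f['t'])@f['R'],u,v
E
python3 - <<'E'
from h import *
for n in('side','top'):
    f=grab(n,n+'0'); print(n,f['fov_y'],f['cx'],f['cy'],f['D'],'C',-f['R'].T@f['t'],f['R'][2])
print(bot.observe())
E
```

```text
side 47.04178339157301 316.93713378345166 233.65106426043877 [-0.13596103  0.          0.          0.          0.        ] C [0.49017882 1.1590792  0.6954582 ] [ 0.01711666 -0.8550846  -0.51820589]
top 44.83627484702673 328.73677867668476 244.99744926032668 [-0.04238474  0.          0.          0.          0.        ] C [0.37397021 0.10795188 1.1593481 ] [ 0.13675099  0.02327747 -0.99033193]
{'clock': 0.1, 'qpos': array([ 1.06180446,  0.5219543 , -0.03631979,  1.59990138,  0.02120681,
        1.02109351, -0.11282024]), 'qd': array([ 0.00019661, -0.00119859, -0.00048661, -0.00157473,  0.0008092 ,
       -0.00010623,  0.00033807]), 'joint_efforts': array([ 4.98964000e-03, -9.28481770e+01,  1.98450431e+00, -3.70527184e+01,
        1.81495043e-02,  5.31596321e-03, -1.14343586e-04]), 'position': array([ 0.26538598, -0.56557271,  0.2478012 ]), 'tool_rot': array([ 3.14151681e+00,  9.68432444e-04, -1.13203967e+00]), 'force': array([0.2462655 , 0.12929083, 0.02487882]), 'moment': array([0.04403603, 0.01576939, 0.01296646]), 'grip_width': 0.08531751190550567}
```

View pics/side0.png

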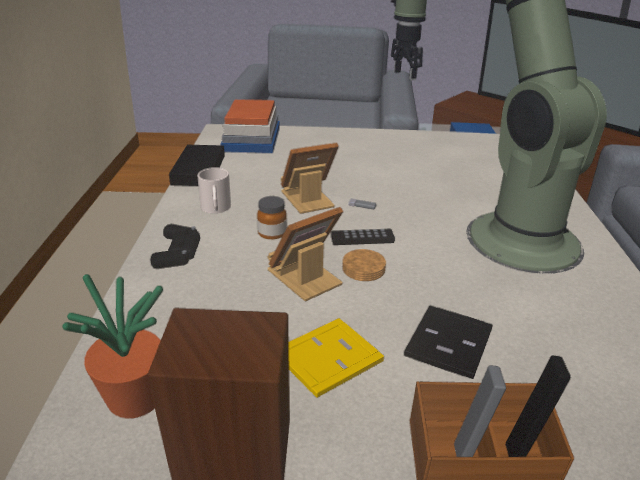

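View pics/top0.png

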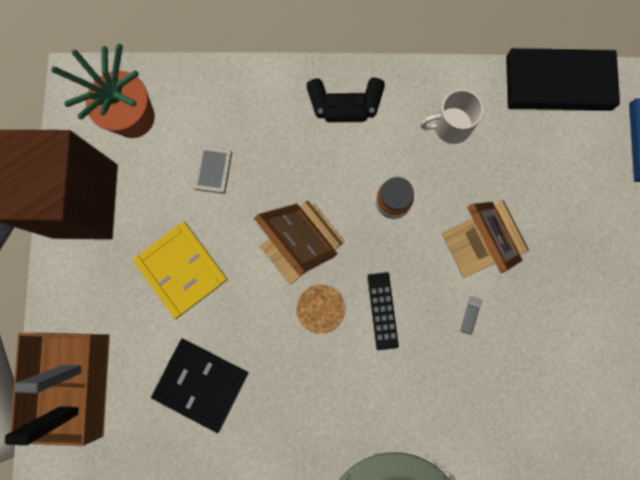

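Top view: the candidates are the wooden frame A (297,237), showing brown board and clips; wooden frame B (497,235), showing a picture; and the yellow (180,270) and black (200,385) look-alikes lying flat. I choose A and check it with a crop and a plane fit.

```bash
python3 - <<'E'
from h import *
f=load('top'); c=f['color'][185:295,235:360,::-1]
cv2.imwrite('pics/cropA.png',cv2.resize(c,None,fx=5,fy=5,interpolation=cv2.INTER_CUBIC))
P,u,v=cloud(f)
# frame face region
m=(abs(u-297)<18)&(abs(v-238)<14)
Q=P[m];c0=Q.mean(0);n=np.linalg.svd(Q-c0)[2][2];n*=np.sign(n[2])
for _ in range(3):
    k=abs((Q-c0)@n)<.003;Q=Q[k];c0=Q.mean(0);n=np.linalg.svd(Q-c0)[2][2];n*=np.sign(n[2])
print('n',n,'tilt',np.degrees(np.arccos(n[2])),'az',np.degrees(np.arctan2(n[1],n[0])),c0,len(Q))
az=np.arctan2(n[1],n[0]);ex=np.array([np.cos(az),np.sin(az),0]);ey=np.array([-ex[1],ex[0],0])
up=np.cross(n,ey)
m=np.linalg.norm(P-c0,axis=1)<.14
Q=P[m];d=(Q-c0)@n;k=abs(d)<.005;Q2=(Q-c0)[k]
a=Q2@ey;b=Q2@up
print('y range',np.percentile(a,[0,1,5,95,99,100]),'z range',np.percentile(b,[0,1,5,95,99,100]))
fw=(Q-c0)@ex
t=Q[:,2]<.15
# height map along ex near mid: profile
for lo in np.arange(-.12,.14,.01):
    s=(fw>=lo)&(fw<lo+.01)&(abs((Q-c0)@ey)<.03)
    if s.any(): print(round(lo,3),s.sum(),np.round(np.percentile(Q[s,2],[5,50,95]),3))
print('up',up,'table',np.median(P[(abs(u-400)<5)&(abs(v-400)<5)],0))
E
```

```text
n [ 0.57195911 -0.6542817   0.49475068] tilt 60.34668846913547 az -48.84073820018512 [0.53115593 0.18907487 0.11401838] 892
y range [-0.06300219 -0.05954609 -0.05466351  0.06073153  0.06643967  0.06991894] z range [-0.13091607 -0.08935527 -0.08264964  0.06303141  0.06502515  0.0678774 ]
-0.09 28 [0.001 0.003 0.007]
-0.08 132 [-0.002  0.001  0.004]
-0.07 145 [-0.     0.008  0.011]
-0.06 148 [0.005 0.009 0.012]
-0.05 152 [0.005 0.009 0.165]
-0.04 202 [0.163 0.166 0.17 ]
-0.03 187 [0.148 0.16  0.169]
-0.02 181 [0.131 0.14  0.148]
-0.01 168 [0.114 0.122 0.133]
-0.0 162 [0.097 0.106 0.114]
0.01 152 [0.079 0.088 0.096]
0.02 146 [0.062 0.07  0.079]
0.03 143 [0.049 0.054 0.061]
0.04 156 [0.039 0.042 0.051]
0.05 161 [0.048 0.054 0.058]
0.06 92 [0.006 0.041 0.049]
0.07 112 [-0.001  0.003  0.01 ]
0.08 17 [0.002 0.005 0.007]
up [-0.3256223   0.37248941  0.86903496] table [ 0.23216124 -0.0083444   0.0004693 ]
```

View pics/cropA.png

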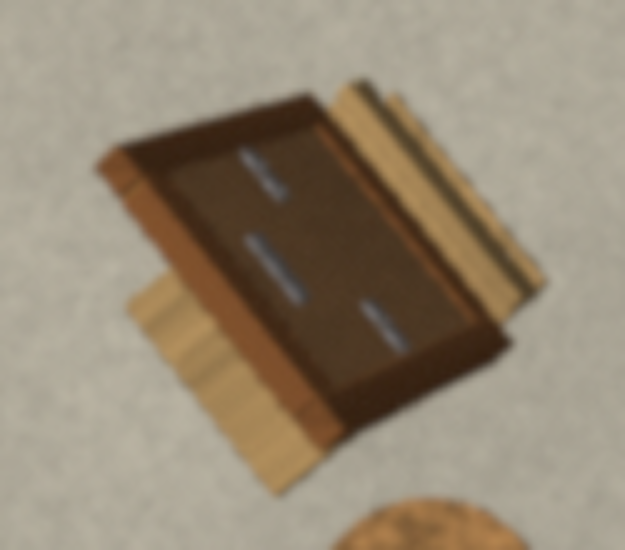

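The crop confirms it: A shows brown board with three clips, and its ledge and lip are on the far right side (-49° azimuth). Next I refine the frame and stand positions.

```bash
cat >> h.py <<'E'
def fitA(f,c0,n,az,tag):
    ex=np.array([np.cos(az),np.sin(az),0]);ey=np.array([-ex[1],ex[0],0]);up=np.cross(n,ey)
    P,u,v=cloud(f);Q=P-c0;m=np.linalg.norm(Q,axis=1)<.15;Q=Q[m]
    return Q@n,Q@ey,Q@up,P[m],u[m],v[m],ex,ey,up
E
python3 - <<'E'
from h import *
c0=np.array([0.53115593,0.18907487,0.11401838]);n=np.array([0.57195911,-0.6542817,0.49475068]);az=np.arctan2(n[1],n[0])
f=load('top');d,a,b,P,u,v,ex,ey,up=fitA(f,c0,n,az,'')
ins=(abs(a)<.04)&(b>-.05)&(b<.03); print('board d',np.percentile(d[ins],[10,50,90]))
for nm,s in dict(top=(abs(a)<.05)&(b>.052)&(b<.060),L=(a>.054)&(a<.06)&(b>-.06)&(b<.04),R=(a<-.048)&(a>-.056)&(b>-.06)&(b<.04),bot=(abs(a)<.05)&(b<-.068)&(b>-.08)).items():
    print(nm,s.sum(),np.percentile(d[s],[10,50,90]))
for bb in (-.05,-.02,.01,.04):
    s=(abs(b-bb)<.012)&(abs(d)<.012); print('a ext',bb,np.percentile(a[s],[0.5,2,98,99.5]))
s=(abs(a)<.05)&(abs(d)<.012)&(b>0);
for aa in (-.04,0,.04): k=s&(abs(a-aa)<.012);print('b top',aa,b[k].max(),np.percentile(b[k],98))
# lip: points with fw>.045, z>.03
fw=(P-c0)@ex
s=(fw>.05)&(P[:,2]>.035)&(P[:,2]<.07); print('lip',s.sum(),np.percentile(a[s],[0,1,3,97,99,100]),'fw',np.percentile(fw[s],[2,98]),'d,b',np.percentile(d[s],[5,50,95]),np.percentile(b[s],[5,50,95]))
s2=s; X=(P-c0)[s]@np.c_[ex,ey]; 
pts=np.c_[u[s],v[s]].astype(np.float32);print(cv2.minAreaRect(X.astype(np.float32)))
r=cv2.minAreaRect(pts);print(r)
# side view back of frame A top strip
g=load('side');d,a,b,P,u,v,ex,ey,up=fitA(g,c0,n,az,'')
s=(abs(a)<.05)&(b>.03)&(b<.055)&(d<0)&(d>-.04);print('side back d',s.sum(),np.percentile(d[s],[5,50,95]) if s.any() else '')
s=(b>.01)&(b<.08)&(abs(d+.005)<.02);print('side ext a',np.percentile(a[s],[1,99]),'b',np.percentile(b[s],[99]))
E
```

```text
board d [-0.00172782 -0.00027983  0.00119621]
top 135 [-0.00018987  0.00108032  0.00247569]
L 85 [0.00082093 0.00224757 0.00348064]
R 122 [-0.00094919  0.00048417  0.00189738]
bot 567 [-0.09568972  0.00170025  0.01926945]
a ext -0.05 [-0.06079789 -0.06040443  0.06372977  0.06669442]
a ext -0.02 [-0.0604795  -0.05967383  0.06490632  0.06663185]
a ext 0.01 [-0.05995899 -0.05953752  0.06515095  0.06668733]
a ext 0.04 [-0.05950482 -0.05927083  0.06519703  0.06747285]
b top -0.04 0.06598955670106744 0.06555748672905695
b top 0 0.06638231071755955 0.06508500761423276
b top 0.04 0.06655544592796973 0.06539738944993337
lip 383 [-0.05174231 -0.05093719 -0.04945383  0.05361728  0.05561776  0.05699413] fw [0.0501436  0.06361083] d,b [0.01345256 0.01920721 0.02113038] [-0.09249708 -0.07996617 -0.07453678]
((0.05702481418848038, 0.0026174448430538177), (0.10872218757867813, 0.01444543432444334), 89.62659454345703)
((321.7481994628906, 222.93905639648438), (56.193023681640625, 7.467004776000977), 49.63546371459961)
side back d 160 [-0.01545977 -0.01281242 -0.01011549]
side ext a [-0.05618848  0.07152896] b [0.06345607]
```

```bash
cat >> h.py <<'E'
def T(R,p): M=np.eye(4);M[:3,:3]=R;M[:3,3]=p;return M
def cur():
    o=bot.observe();return T(Ro.from_euler('xyz',o['tool_rot']).as_matrix(),o['position'])
C0=np.array([0.53115593,0.18907487,0.11401838])
def grasp(az=-49.4,tilt=30,a=.0035,b=.030,d=-.006):
    z=np.radians(az);t=np.radians(tilt);ex=np.array([np.cos(z),np.sin(z),0]);ey=np.array([-ex[1],ex[0],0])
    n=ex*np.cos(t)+[0,0,np.sin(t)];up=np.cross(n,ey)
    return T(np.c_[n,-ey,-up],C0+a*ey+b*up+d*n),n,ey,up
def plan(A,B,N):
    from scipy.linalg import logm,expm
    M=expm(np.real(logm(np.linalg.inv(A)@B))/N)
    print(N,'x',np.round(M[:3,3]*1000,2),np.round(np.degrees(Ro.from_matrix(M[:3,:3]).as_rotvec()),2),flush=True)
def rel(B,A=None):
    M=np.linalg.inv(cur() if A is None else A)@B
    print('rel',np.round(M[:3,3]*1000,1),np.round(np.degrees(Ro.from_matrix(M[:3,:3]).as_rotvec()),2))
E
python3 - <<'E'
from h import *
G,n,ey,up=grasp(); pre=G.copy(); pre[:3,3]+=.16*up
print(G,pre[:3,3])
c=cur(); r=c.copy(); r[:3,:3]=Ro.from_euler('z',40,degrees=True).as_matrix()@c[:3,:3]; r[:3,3]=[.53,-.2,.42]
plan(c,r,16); plan(r,pre,16)
E
```

```text
[[ 0.563587   -0.75927131  0.32538711  0.52067024]
 [-0.65754824 -0.65077422 -0.37963565  0.20668694]
 [ 0.5        -0.         -0.8660254   0.13699914]
 [ 0.          0.          0.          1.        ]] [0.46860831 0.26742864 0.27556321]
16 x [ -5.11 -28.33 -10.76] [-0.   0.  -2.5]
16 x [-22.29 -21.75   3.42] [-0.4   1.85  1.5 ]
```

Request:
{"name": "arm_command", "arguments": {
  "targets": [
    [-5,-28,-11,0,0,-2.5],
    [-5,-28,-11,0,0,-2.5],
    [-5,-28,-11,0,0,-2.5],
    [-5,-28,-11,0,0,-2.5],
    [-5,-28,-11,0,0,-2.5],
    [-5,-28,-11,0,0,-2.5],
    [-5,-28,-11,0,0,-2.5],
    [-5,-28,-11,0,0,-2.5]
  ],
  "grip": 70
}}

```text
clock: 0.9
position: [0.4292, -0.4039, 0.3344]
tool_rot: [3.141, 0.009, -0.777]
force: [0.2, -0.4, -0.5]
grip_width: 0.0597
```

Request:
{"name": "arm_command", "arguments": {
  "targets": [
    [-5,-28,-11,0,0,-2.5],
    [-5,-28,-11,0,0,-2.5],
    [-5,-28,-11,0,0,-2.5],
    [-5,-28,-11,0,0,-2.5],
    [-5,-28,-11,0,0,-2.5],
    [-5,-28,-11,0,0,-2.5],
    [-5,-28,-11,0,0,-2.5],
    [-5,-28,-11,0,0,-2.5]
  ]
}}

```text
clock: 1.7
position: [0.5297, -0.1907, 0.4242]
tool_rot: [-3.139, 0.014, -0.413]
force: [0.3, -0.7, 0.2]
grip_width: 0.0597
```

```bash
python3 - <<'E'
from h import *
G,n,ey,up=grasp(); pre=G.copy(); pre[:3,3]+=.16*up
o=bot.observe();print(o['clock'],o['position'],o['tool_rot'],o['qpos'],o['grip_width'])
plan(cur(),pre,16)
E
```

```text
1.7 [ 0.52966425 -0.19070128  0.42424407] [-3.13911165  0.0136183  -0.41276323] [ 0.48837854  0.30937132 -0.33231849  1.48443971  0.0955995   1.37727597
 -0.26166938] 0.05967724375296195
16 x [-21.77 -21.56   3.97] [-0.42  1.89  1.57]
```

Request:
{"name": "arm_command", "arguments": {
  "targets": [
    [-22,-21.5,4,-0.4,1.9,1.6],
    [-22,-21.5,4,-0.4,1.9,1.6],
    [-22,-21.5,4,-0.4,1.9,1.6],
    [-22,-21.5,4,-0.4,1.9,1.6],
    [-22,-21.5,4,-0.4,1.9,1.6],
    [-22,-21.5,4,-0.4,1.9,1.6],
    [-22,-21.5,4,-0.4,1.9,1.6],
    [-22,-21.5,4,-0.4,1.9,1.6]
  ]
}}

```text
clock: 2.5
position: [0.4624, 0.0502, 0.3701]
tool_rot: [3.119, -0.267, -0.641]
force: [1.7, -1.1, 0.1]
grip_width: 0.0597
```

Request:
{"name": "arm_command", "arguments": {
  "targets": [
    [-22,-21.5,4,-0.4,1.9,1.6],
    [-22,-21.5,4,-0.4,1.9,1.6],
    [-22,-21.5,4,-0.4,1.9,1.6],
    [-22,-21.5,4,-0.4,1.9,1.6],
    [-22,-21.5,4,-0.4,1.9,1.6],
    [-22,-21.5,4,-0.4,1.9,1.6],
    [-22,-21.5,4,-0.4,1.9,1.6],
    [-22,-21.5,4,-0.4,1.9,1.6]
  ]
}}

```text
clock: 3.3
position: [0.4675, 0.2858, 0.2697]
tool_rot: [-3.114, -0.55, -0.897]
force: [0.8, 0.3, 1.1]
grip_width: 0.0596
```

```bash
python3 - <<'E'
from h import *
G,n,ey,up=grasp(); pre=G.copy(); pre[:3,3]+=.16*up
o=bot.observe();print(o['clock'],o['position'],o['tool_rot'],o['qpos'])
rel(pre)
E
```

```text
3.3 [0.46747706 0.28580743 0.26972514] [-3.11369551 -0.54977948 -0.89703613] [-0.511102    0.47737618 -0.60472679  1.82061904  0.81786     1.28230678
 -2.37052316]
rel [15.9 10.7  2.6] [-0.58 -1.52 -1.69]
```

Request:
{"name": "arm_command", "arguments": {
  "targets": [
    [8,5.5,1,-0.3,-0.8,-0.8],
    [8,5,1,-0.3,-0.8,-0.8],
    [0,0,0,0,0,0]
  ]
}}

```text
clock: 3.6
position: [0.4665, 0.2726, 0.2708]
tool_rot: [3.133, -0.519, -0.852]
force: [0.6, 0.8, 0.6]
grip_width: 0.0595
```

```bash
python3 - <<'E'
from h import *
G,n,ey,up=grasp(); pre=G.copy(); pre[:3,3]+=.16*up
rel(pre); f=grab('top','top1'); g=grab('side')
cv2.imwrite('pics/m1.png',np.hstack([cv2.resize(f['color'][150:320,200:400,::-1],None,fx=2,fy=2),cv2.resize(g['color'][150:320,200:400,::-1],None,fx=2,fy=2)]))
E
```

```text
rel [ 6.9  1.8 -1.5] [0.19 0.23 0.5 ]
```

View pics/m1.png

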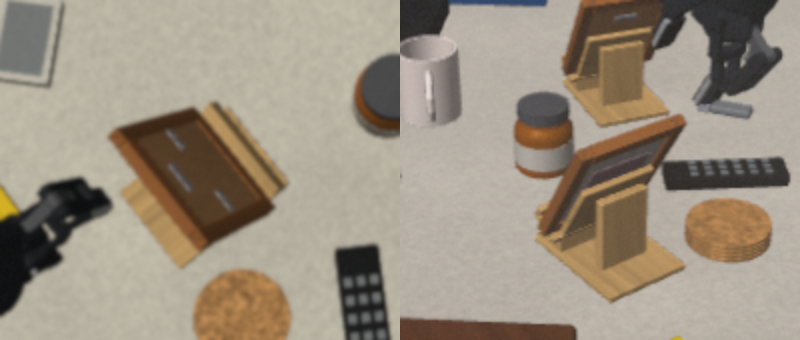

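The view shows the gripper on the robot's side of frame A, in line with its top edge; the side view confirms the seascape faces the rest board. I correct the offset and descend along the frame plane.

Request:
{"name": "arm_command", "arguments": {
  "targets": [
    [7,2,0,0.2,0.2,0.5],
    [0,0,30,0,0,0],
    [0,0,30,0,0,0],
    [0,0,30,0,0,0],
    [0,0,0,0,0,0]
  ]
}}

```text
clock: 4.2
position: [0.5002, 0.2317, 0.1967]
tool_rot: [-3.132, -0.525, -0.869]
force: [-0.1, -0.9, -0.6]
grip_width: 0.0598
```

```bash
python3 - <<'E'
from h import *
G,n,ey,up=grasp();rel(G)
E
```

```text
rel [-2.   1.1 67.8] [-0.34 -0.11 -0.35]
```

Request:
{"name": "arm_command", "arguments": {
  "targets": [
    [-1,1,20,-0.3,0,-0.3],
    [-1,0,20,0,0,0],
    [0,0,18,0,0,0],
    [0,0,8,0,0,0],
    [0,0,0,0,0,0]
  ]
}}

```text
clock: 4.7
position: [0.5215, 0.2082, 0.1395]
tool_rot: [-3.135, -0.526, -0.866]
force: [-0.8, 0.5, 0.2]
grip_width: 0.0595
```

```bash
python3 - <<'E'
from h import *
G,n,ey,up=grasp();rel(G);print(bot.observe()['force'])
E
```

```text
rel [-0.7  1.6  2.4] [-0.28 -0.15 -0.18]
[-0.84196655  0.46568601  0.20038712]
```

Request:
{"name": "arm_command", "arguments": {
  "targets": [
    [-0.7,1.5,2,-0.3,-0.1,-0.2],
    [0,0,0,0,0,0]
  ]
}}

```text
clock: 4.9
position: [0.5206, 0.2076, 0.1382]
tool_rot: [-3.141, -0.524, -0.862]
force: [0.6, -0.1, 0.1]
grip_width: 0.06
```

Request:
{"name": "arm_command", "arguments": {
  "targets": [
    [0,0,0,0,0,0],
    [0,0,0,0,0,0],
    [0,0,0,0,0,0],
    [0,0,0,0,0,0]
  ],
  "grip": 0,
  "grip_force": 25
}}

```text
clock: 5.3
position: [0.5214, 0.2078, 0.1401]
tool_rot: [-3.139, -0.526, -0.863]
force: [4.4, -4.3, -0.8]
grip_width: 0.0135
```

Request:
{"name": "arm_command", "arguments": {
  "targets": [
    [0,0,0,0,0,0],
    [0,0,0,0,0,0]
  ],
  "grip_force": 60
}}

```text
clock: 5.5
position: [0.5216, 0.2075, 0.1403]
tool_rot: [-3.138, -0.527, -0.864]
force: [0.4, 0.1, -3.6]
grip_width: 0.0135
```

```bash
python3 - <<'E'
from h import *
G,n,ey,up=grasp();rel(G);o=bot.observe();print(o['force'],o['force']@n,o['moment'],o['grip_width']);np.save('gr.npy',cur())
E
```

```text
rel [-1.6  1.3  2.9] [-0.13 -0.18 -0.09]
[ 0.39814727  0.08790577 -3.55747363] -1.6121484671561863 [ 0.69687418  0.42122712 -0.00670112] 0.013506221360438699
```

Request:
{"name": "arm_command", "arguments": {
  "targets": [
    [1.5,0,-6,0,0,0],
    [0.5,0,-15,0,0,0],
    [0,0,-25,0,0,0],
    [0,0,-30,0,0,0],
    [0,0,-30,0,0,0],
    [0,0,-30,0,0,0],
    [0,0,-20,0,0,0],
    [0,0,0,0,0,0]
  ]
}}

```text
clock: 6.3
position: [0.4645, 0.2715, 0.2863]
tool_rot: [-3.14, -0.521, -0.858]
force: [-0.0, 0.2, -3.3]
grip_width: 0.0132
```

```bash
python3 - <<'E'
from h import *
G,n,ey,up=grasp();rel(G);o=bot.observe();print(o['force'],o['moment'],o['grip_width'],o['qpos']);np.save('lift.npy',cur())
f=grab('top');g=grab('side')
cv2.imwrite('pics/m2.png',np.hstack([cv2.resize(f['color'][120:320,200:400,::-1],None,fx=2,fy=2),cv2.resize(g['color'][100:300,200:400,::-1],None,fx=2,fy=2)]))
E
```

```text
rel [1.000e-01 2.000e-01 1.722e+02] [-0.23  0.16  0.19]
[-0.037863    0.16100146 -3.27366475] [0.72888236 0.59398521 0.03967007] 0.013162260987601282 [-0.46899109  0.4323568  -0.61362057  1.82750691  0.77283074  1.27308416
 -2.27717565]
```

View pics/m2.png

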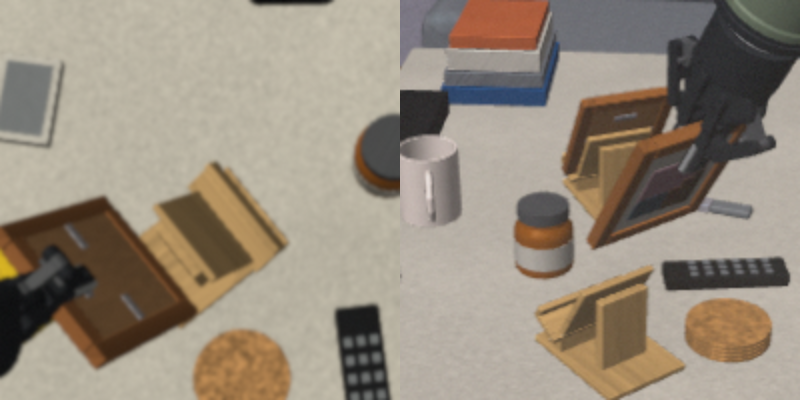

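The frame is held, the stand is empty and the bystanders have not moved. Now I measure the bare stand and the frame in hand from these two pictures.

```bash
python3 - <<'E'
from h import *
G,n,ey,up=grasp(); z=np.radians(-49.4);ex=np.array([np.cos(z),np.sin(z),0])
for nm in('top','side'):
    f=load(nm);P,u,v=cloud(f)
    Q=P-C0;a=Q@ey;d=Q@n;b=Q@up;fw=Q@ex
    print(nm)
    near=(np.abs(a)<.08)&(np.abs(fw)<.12)&(P[:,2]>.015)&(P[:,2]<.125)
    s=near&(abs(d+.013)<.008)&(b>-.07)&(b<0.01)
    if nm=='top':
        i=s&(abs(a)<.035)&(b<-.01)&(b>-.06);X=P[i];c=X.mean(0);m=np.linalg.svd(X-c)[2][2];m*=np.sign(m[2])
        print(' board plane d',np.median(d[i]),'tilt',90-np.degrees(np.arccos(m[2])),'az',np.degrees(np.arctan2(m[1],m[0])),i.sum())
    for lo in(-.06,-.04,-.02): 
        k=s&(b>lo)&(b<lo+.02); print(' board a ext',np.percentile(a[k],[1,99]) if k.sum()>9 else '')
    print(' board b top',np.percentile(b[s&(abs(a)<.03)],[95,99.5]))
    k=near&(fw>.05)&(P[:,2]>.035)&(P[:,2]<.07); print(' lip a',k.sum(),np.percentile(a[k],[1,99]), np.percentile(b[k],[5,95]))
    k=near&(d>-.008)&(d<.004)&(b<-.06)&(abs(a)<.04); print(' ledge b',k.sum(),np.percentile(b[k],[5,50,95]) if k.sum() else '')
    L=np.load('lift.npy');q=(P-L[:3,3])@L[:3,:3]
    k=(abs(q[:,1])<.09)&(q[:,2]>.0)&(q[:,2]<.13)&(abs(q[:,0])<.02)
    # keep frame: exclude finger area
    for lo in (.04,.06,.08,.1):
        j=k&(q[:,2]>lo)&(q[:,2]<lo+.015)
        if j.sum()>20: print(' frame y ext',lo,np.percentile(q[j,1],[1,99]),'x',np.median(q[j,0]))
    j=k&(abs(q[:,1])<.045);print(' z max',np.percentile(q[j,2],[98,99.5]) if j.sum() else '')
E
```

```text
top
 board plane d -0.012277313163422988 tilt 29.927478913680076 az -49.49903898523946 456
 board a ext [-0.0400165  0.0464258]
 board a ext [-0.03997803  0.0463706 ]
 board a ext [-0.03956705  0.04716119]
 board b top [-0.00147324  0.00117305]
 lip a 380 [-0.05062319  0.05610485] [-0.09229245 -0.07501972]
 ledge b 224 [-0.09019947 -0.08694144 -0.08407546]
 frame y ext 0.04 [-0.06169688  0.06514373] x 0.005122294912461845
 frame y ext 0.06 [-0.06155151  0.06533913] x 0.004886727049039873
 frame y ext 0.08 [-0.06080776  0.06562763] x 0.00495239103541556
 frame y ext 0.1 [-0.06030281  0.06564948] x 0.006282254296613835
 z max [0.11622273 0.11858597]
side
 board a ext [0.02166723 0.0516852 ]
 board a ext [-0.03141348  0.05118115]
 board a ext [-0.0382768   0.05086456]
 board b top [-0.00178497 -0.00040971]
 lip a 149 [-0.04105336  0.05957933] [-0.0922163  -0.07799984]
 ledge b 21 [-0.09290692 -0.08938469 -0.08761086]
 frame y ext 0.04 [-0.0654363   0.06103771] x -0.006643780096208278
 frame y ext 0.06 [-0.0651537   0.06242401] x -0.006959741721690349
 frame y ext 0.08 [-0.06490926  0.06375286] x -0.006530252187355643
 frame y ext 0.1 [-0.06450862  0.06379911] x -0.006780184866590438
 z max [0.1200185  0.12234449]
```

Request:
{"name": "arm_command", "arguments": {
  "targets": [
    [0,0,0,0,0,-4],
    [0,0,0,0,0,-8.5],
    [0,0,0,0,0,-8.5],
    [0,0,0,0,0,-8.5],
    [0,0,0,0,0,-8.5],
    [0,0,0,0,0,-8.5]
  ]
}}

```text
clock: 7.0
position: [0.4653, 0.2638, 0.277]
tool_rot: [2.734, -0.337, 0.034]
force: [0.2, 1.0, -2.9]
grip_width: 0.0136
```

```bash
python3 - <<'E'
from h import *
o=bot.observe();print(o['qpos'],o['force'],o['grip_width']);rel(np.load('lift.npy'))
E
```

```text
[-0.37428349  0.4714162  -0.73516664  1.8348835   0.82193912  1.31244381
 -1.49486098] [ 0.16022137  0.98382501 -2.91184806] 0.013618780997327905
rel [  2.6  -3.5 -11.3] [ 0.84  0.24 47.27]
```

Request:
{"name": "arm_command", "arguments": {
  "targets": [
    [0,0,-3,0,0,-8.5],
    [0,0,-3,0,0,-8.5],
    [0,0,-3,0,0,-8.5],
    [0,0,-3,0,0,-8.5],
    [0,0,-2,0,0,-8.5],
    [0,0,-2,0,0,-8.5],
    [0,0,-2,0,0,-8.5],
    [0,0,-2,0,0,-8.5]
  ]
}}

```text
clock: 7.8
position: [0.4596, 0.2634, 0.284]
tool_rot: [2.674, 0.245, 1.1]
force: [-0.4, 0.5, -3.1]
grip_width: 0.0134
```

Request:
{"name": "arm_command", "arguments": {
  "targets": [
    [0,0,-2,0,0,-8.5],
    [0,0,-2,0,0,-8.5],
    [0,0,-2,0,0,-8.5],
    [0,0,-2,0,0,-8.5],
    [0,0,-2,0,0,-8.5],
    [0,0,-2,0,0,-8.5],
    [0,0,-2,0,0,-8.5]
  ]
}}

```text
clock: 8.5
position: [0.4562, 0.2622, 0.2873]
tool_rot: [-3.136, 0.523, 2.206]
force: [0.0, 0.3, -3.6]
grip_width: 0.0131
```

```bash
cat >>h.py <<'E'
def place(a=.0043,b=.033,d=-.0053,az=-49.5,tilt=30):
    G,n,ey,up=grasp(az,tilt,a,b,d); G=G.copy(); G[:3,0]*=-1;G[:3,1]*=-1; return G
E
python3 - <<'E'
from h import *
o=bot.observe();print(o['clock'],o['qpos'],o['force'],o['grip_width']);rel(place(b=.175,d=-.0013))
E
```

```text
8.5 [-0.15538069  0.5921265  -1.10452287  1.80814251  0.92793073  1.52551208
  0.65217973] [ 0.03368318  0.3215845  -3.56531402] 0.013118878376712058
rel [-1.5 15.  26.6] [-2.38 -0.03 -3.55]
```

Request:
{"name": "arm_command", "arguments": {
  "targets": [
    [-0.5,7,8,-1.2,0,-1.8],
    [-1,8,8,-1.2,0,-1.8],
    [0,0,8,0,0,0],
    [0,0,0,0,0,0]
  ]
}}

```text
clock: 8.9
position: [0.477, 0.2573, 0.2616]
tool_rot: [-3.13, 0.522, 2.289]
force: [0.2, -0.3, -3.6]
grip_width: 0.013
```

```bash
cat > chk.py <<'E'
from h import *
import sys
def chk(name,L):
    for nm in('top','side'):
        f=grab(nm,name+nm);P,u,v=cloud(f);q=(P-L[:3,3])@L[:3,:3]
        k=(abs(q[:,1])<.09)&(q[:,2]>-.03)&(q[:,2]<.14)&(abs(q[:,0])<.013);print(nm)
        for lo in (.04,.06,.08,.1):
            j=k&(q[:,2]>lo)&(q[:,2]<lo+.015)
            if j.sum()>20: print(' y ext',lo,np.round(np.percentile(q[j,1],[1,99]),4),'x',np.round([np.median(q[j&(q[:,1]>.04),0]),np.median(q[j,0]),np.median(q[j&(q[:,1]<-.04),0])],4))
        for s in(-1,1):
            j=k&(s*q[:,1]>.02)&(s*q[:,1]<.055);print(' z max side',s,np.percentile(q[j,2],[98,99.5]) if j.sum() else '')
E
python3 - <<'E'
from chk import *
rel(place(b=.175,d=-.0013)); chk('m3',cur())
f=load('top');g=load('side')
cv2.imwrite('pics/m3.png',np.hstack([cv2.resize(f['color'][120:320,200:400,::-1],None,fx=2,fy=2),cv2.resize(g['color'][100:300,200:400,::-1],None,fx=2,fy=2)]))
E
```

```text
rel [-0.3  1.1 -3.6] [-0.34 -0.12  0.56]
top
 y ext 0.04 [-0.0651  0.0617] x [-0.004  -0.0037 -0.0047]
 y ext 0.06 [-0.065   0.0617] x [-0.0041 -0.0039 -0.0046]
 y ext 0.08 [-0.0648  0.0618] x [-0.0038 -0.0032 -0.0044]
 y ext 0.1 [-0.0643  0.0614] x [-0.0041 -0.0042 -0.0047]
 z max side -1 [0.11510214 0.11915406]
 z max side 1 [0.11527797 0.11792837]
side
 y ext 0.04 [-0.0616  0.0664] x [0.008  0.0083 0.0098]
 y ext 0.06 [-0.0605  0.0668] x [0.008  0.0082 0.0095]
 y ext 0.08 [-0.062   0.0662] x [0.0076 0.0082 0.0099]
 y ext 0.1 [-0.0608  0.0667] x [0.0091 0.0095 0.0102]
 z max side -1 [0.11887253 0.12164489]
 z max side 1 [0.1161771  0.11859118]
```

View pics/m3.png

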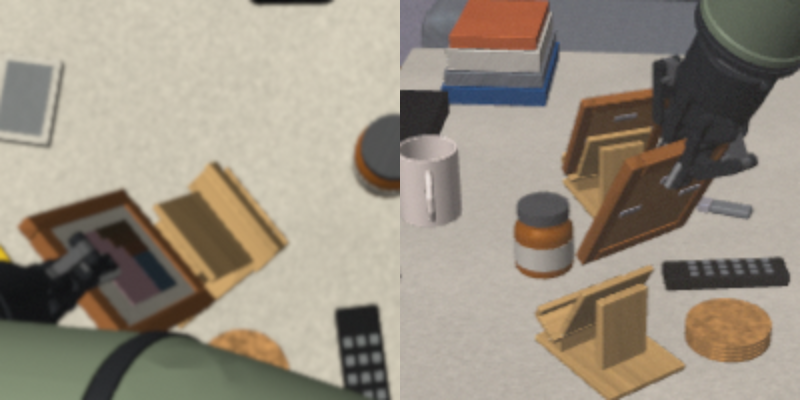

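Flipped: the top view shows the seascape facing the front, the side view the clips on the back, and nothing else has moved. Lowering along the board with a small standoff.

Request:
{"name": "arm_command", "arguments": {
  "targets": [
    [-2.5,1,15,-0.3,0,0.6],
    [0,0,30,0,0,0],
    [0,0,30,0,0,0],
    [0,0,20,0,0,0],
    [0,0,0,0,0,0]
  ]
}}

```text
clock: 9.5
position: [0.5115, 0.219, 0.1775]
tool_rot: [3.135, 0.522, 2.271]
force: [-0.2, 0.5, -2.7]
grip_width: 0.0135
```

```bash
python3 - <<'E'
from chk import *
rel(place(d=.001));print(bot.observe()['force'],bot.observe()['qpos'])
E
```

```text
rel [-0.1 -0.3 39.8] [ 0.18 -0.11 -0.32]
[-0.1715667   0.48488019 -2.72850174] [-0.09482446  0.7361053  -1.01549681  1.91154908  1.1507395   1.34877993
  0.62758962]
```

Request:
{"name": "arm_command", "arguments": {
  "targets": [
    [0,0,12,0,0,-0.3],
    [0,0,12,0,0,0],
    [0,0,6,0,0,0],
    [0,0,0,0,0,0]
  ]
}}

```text
clock: 9.9
position: [0.5221, 0.2077, 0.1507]
tool_rot: [3.136, 0.522, 2.276]
force: [0.0, -0.1, -2.5]
grip_width: 0.0135
```

```bash
python3 - <<'E'
from chk import *
rel(place(d=-.0035));print(bot.observe()['force'])
E
```

```text
rel [ 4.5 -1.   8.8] [ 0.29 -0.11 -0.07]
[ 0.01803347 -0.09853744 -2.53559323]
```

Request:
{"name": "arm_command", "arguments": {
  "targets": [
    [2,-1,4,0.3,0,0],
    [0,0,3,0,0,0],
    [0,0,0,0,0,0]
  ]
}}

```text
clock: 10.2
position: [0.5225, 0.2064, 0.1438]
tool_rot: [3.14, 0.522, 2.276]
force: [-0.4, 0.4, -3.6]
grip_width: 0.0135
```

```bash
python3 - <<'E'
from chk import *
rel(place(d=-.0035));o=bot.observe();print(o['force'],o['moment'])
E
```

```text
rel [ 2.1 -0.4  2.2] [ 0.04 -0.12 -0.08]
[-0.35007275  0.37213626 -3.6418893 ] [ 0.67710651  0.59862975 -0.02341312]
```

Request:
{"name": "arm_command", "arguments": {
  "targets": [
    [0,0,2,0,0,0],
    [1,0,1,0,0,0]
  ]
}}

```text
clock: 10.4
position: [0.5233, 0.2072, 0.1417]
tool_rot: [3.137, 0.522, 2.276]
force: [-2.3, 5.2, 8.8]
grip_width: 0.0134
```

Request:
{"name": "arm_command", "arguments": {
  "targets": [
    [1,0,1,0,0,0],
    [0,0,0,0,0,0]
  ]
}}

```text
clock: 10.6
position: [0.5233, 0.2082, 0.1414]
tool_rot: [3.135, 0.523, 2.276]
force: [-1.6, -0.3, -1.0]
grip_width: 0.0136
```

```bash
python3 - <<'E'
from chk import *
rel(place(d=-.0035));o=bot.observe();print(o['force'],o['moment'])
R=place()[:3,:3];print('tool-axis force',R.T@(o['force']-[0,0,-3]))
E
```

```text
rel [ 0.2 -2.1  0.5] [ 0.3  -0.06 -0.1 ]
[-1.57906414 -0.25640804 -1.00734092] [ 0.41364164  0.82368001 -0.17252806]
tool-axis force [-0.27705567 -1.36725349 -2.14096634]
```

Request:
{"name": "arm_command", "arguments": {
  "targets": [
    [0,-1,-3,0.3,0,0],
    [0,-1.5,0,0,0,0],
    [0,0,0,0,0,0]
  ]
}}

```text
clock: 10.9
position: [0.5203, 0.2077, 0.1443]
tool_rot: [3.14, 0.523, 2.275]
force: [0.6, 0.0, -3.4]
grip_width: 0.0136
```

```bash
python3 - <<'E'
from chk import *
rel(place(d=-.0035));o=bot.observe();print(o['force'],o['moment'])
E
```

```text
rel [0.3 0.4 3.9] [ 0.   -0.06 -0.11]
[ 0.57425727  0.01974039 -3.37228217] [0.6962233  0.50877489 0.0386538 ]
```

Request:
{"name": "arm_command", "arguments": {
  "targets": [
    [0,0.4,3,0,0,0],
    [0,0,1,0,0,0]
  ]
}}

```text
clock: 11.1
position: [0.5222, 0.2069, 0.1411]
tool_rot: [3.139, 0.522, 2.275]
force: [-2.3, 5.0, 7.2]
grip_width: 0.0134
```

Request:
{"name": "arm_command", "arguments": {
  "targets": [
    [1,0,1,0,0,0],
    [1,0,0,0,0,0]
  ]
}}

```text
clock: 11.3
position: [0.5224, 0.2079, 0.1404]
tool_rot: [3.137, 0.525, 2.274]
force: [1.7, -3.7, 3.3]
grip_width: 0.0131
```

```bash
python3 - <<'E'
from chk import *
rel(place(d=-.0035));o=bot.observe();print(o['force'],o['moment'])
R=place()[:3,:3];print('tool-axis force',R.T@(o['force']-[0,0,-3.3]))
chk('m4',cur())
E
```

```text
rel [-0.7 -1.3 -0.1] [ 0.16  0.07 -0.19]
[ 1.73452383 -3.73683011  3.33436092] [-1.25368375 -0.20750794 -0.57824234]
tool-axis force [-6.7535615  -1.10793475 -3.76152958]
top
 y ext 0.04 [-0.0138  0.0612] x [-0.0048 -0.0045     nan]
 y ext 0.06 [-0.0182  0.06  ] x [-0.0046 -0.0045     nan]
 y ext 0.08 [-0.0207  0.0607] x [-0.0047 -0.0043     nan]
 y ext 0.1 [-0.0308  0.0604] x [-0.0051 -0.0054     nan]
 z max side -1 [0.12221065 0.12343585]
 z max side 1 [0.12161489 0.12364718]
side
 y ext 0.04 [-0.0328  0.065 ] x [0.0079 0.0075    nan]
 y ext 0.06 [-0.0628  0.0652] x [0.0071 0.0072 0.0093]
 y ext 0.08 [-0.0646  0.0653] x [0.0076 0.0077 0.0089]
 y ext 0.1 [0.041  0.0641] x [0.0084 0.0084    nan]
 z max side -1 [0.04233476 0.04246405]
 z max side 1 [0.12419124 0.12742983]
  return _methods._mean(a, axis=axis, dtype=dtype,
  ret = ret.dtype.type(ret / rcount)
```

Seated: there is contact force from both the ledge and the rest board. I release the frame and retreat straight along its plane.

Request:
{"name": "arm_command", "arguments": {
  "targets": [
    [0,0,0,0,0,0],
    [0,0,0,0,0,0],
    [0,0,0,0,0,0],
    [0,0,0,0,0,0]
  ],
  "grip": 60
}}

```text
clock: 11.8
position: [0.5226, 0.2076, 0.1403]
tool_rot: [3.137, 0.525, 2.274]
force: [-0.0, 0.3, 0.0]
grip_width: 0.0515
```

Request:
{"name": "arm_command", "arguments": {
  "targets": [
    [0,0,-10,0,0,0],
    [0,0,-25,0,0,0],
    [0,0,-30,0,0,0],
    [0,0,-30,0,0,0],
    [0,0,-30,0,0,0],
    [0,0,-30,0,0,0],
    [0,0,-30,0,0,0],
    [0,0,0,0,0,0]
  ]
}}

```text
clock: 12.6
position: [0.4562, 0.2827, 0.3099]
tool_rot: [3.138, 0.522, 2.277]
force: [0.0, 0.0, -1.5]
grip_width: 0.0514
```

```bash
python3 - <<'E' 2>/dev/null
from chk import *
o=bot.observe();print(o['clock'],o['position'],o['force'])
chk('m5',place(d=-.0035,b=.0325))
f=load('top');g=load('side')
P,u,v=cloud(f);Q=P-C0;G,n,ey,up=grasp(-49.5);a=Q@ey;d=Q@n;b=Q@up;z=np.radians(-49.5);fw=Q@[np.cos(z),np.sin(z),0]
i=(abs(a)<.06)&(b>-.075)&(b<.06)&(abs(d)<.01);X=P[i];m=np.linalg.svd(X-X.mean(0))[2][2];m*=np.sign(m[2]);print('tilt',np.degrees(np.arcsin(m[2])),'az',np.degrees(np.arctan2(m[1],m[0])),i.sum())
k=(fw>.045)&(fw<.1)&(P[:,2]>.035)&(P[:,2]<.07)&(abs(a)<.08)&(d>.009); print('lip a',np.percentile(a[k],[1,99]))
for lo in(-.05,-.02,.01): 
  j=(abs(d)<.012)&(b>lo)&(b<lo+.03)&(abs(a)<.09);print('frame a',np.percentile(a[j],[1,99]))
cv2.imwrite('pics/m5.png',np.hstack([cv2.resize(f['color'][150:350,200:400,::-1],None,fx=2,fy=2),cv2.resize(g['color'][130:330,200:400,::-1],None,fx=2,fy=2)]))
E
```

```text
12.6 [0.45622924 0.28274812 0.30994598] [ 0.02765939  0.0366272  -1.50598283]
top
 y ext 0.04 [-0.0642  0.0611] x [-0.004  -0.0036 -0.0041]
 y ext 0.06 [-0.0645  0.0609] x [-0.0043 -0.004  -0.0037]
 y ext 0.08 [-0.0645  0.0616] x [-0.0046 -0.0038 -0.0042]
 y ext 0.1 [-0.0646  0.0611] x [-0.0053 -0.0052 -0.0048]
 z max side -1 [0.11985919 0.12075448]
 z max side 1 [0.12039657 0.12243903]
side
 y ext 0.04 [-0.0616  0.0665] x [0.0083 0.0084 0.0101]
 y ext 0.06 [-0.0616  0.0671] x [0.0079 0.0081 0.0104]
 y ext 0.08 [-0.0603  0.0663] x [0.0073 0.0074 0.011 ]
 y ext 0.1 [0.0399 0.0672] x [0.0076 0.0076    nan]
 z max side -1 [0.0418987  0.04351683]
 z max side 1 [0.12175706 0.12727575]
tilt 30.45223020949088 az -49.47596867763943 2279
lip a [-0.05057901  0.0559014 ]
frame a [-0.06025792  0.06627123]
frame a [-0.05989551  0.0657447 ]
frame a [-0.05991459  0.06653206]
```

View pics/m5.png

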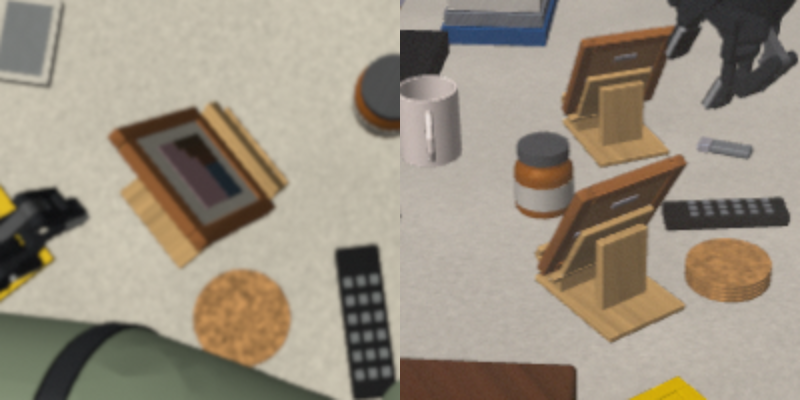

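The picture faces the front, and the frame (centre 3.0 mm) matches the ledge (centre 2.7 mm). The tilt is about 30° and the azimuth matches the board. The gripper is clear, so I'm handing the job in.

```bash
python3 -c "
from workcell import bot
print(bot.job_done(), bot.observe()['clock'])"
```

```text
the job is handed in; nothing more can be done
the job is handed in; nothing more can be done
```

The frame that was showing its back is now on its own stand again with the picture showing, right way up, and the job is handed in. I gripped it by its top edge, lifted it clear, turned it 180° about its own upright axis and lowered it onto the ledge. It was not dropped.

**Last checks at 12.6 s:**
- **Centring:** in the top view the frame's centre is within about 0.5 mm of the ledge's centre.
- **Lean:** the face measured 30.5° with the frame's azimuth matching the stand's. The bare rest board had measured 29.9°.
- **Seating:** I felt light contact on both the ledge and the rest board before letting go. The frame stayed put after release.
- **Other things:** everything visible in my last close-up looked unmoved, and the gripper is about 17 cm clear of the frame. I did not take a last full view of the whole table.

**One disagreement:** the side camera reads positions about 3–4 mm farther along the ledge than the top camera, more than the stated 2 mm. I compared frame and stand within each camera, so this offset mostly cancels.

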